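# Sweep the used caps into the catch bay

### The job

Clear the used blue screw caps off the lab bench: with your fingertips, push all three along the bench, through the open side of the steel catch bay, until each lies flat and wholly inside it. Only push them, gently: never pinch, lift or flick them. Leave the red cap, the two jars and the scraper where they are.

Things in the scene. Friction and masses are not known exactly. Their poses are not given: they have to be found in the camera images.
- cap_a: loose blue screw cap lying flat on the bench, solid disc, 38 mm diameter, 16 mm high, about 20 g (15 to 28 g). Origin: centre of its underside, z up. It slides (friction coefficient about 0.5 to 0.7) and stops where the push stops. One of three alike, to be swept into the bay
- cap_b: loose blue screw cap lying flat on the bench, solid disc, 38 mm diameter, 16 mm high, about 20 g (15 to 28 g). Origin: centre of its underside, z up. It slides (friction coefficient about 0.5 to 0.7) and stops where the push stops. One of three alike, to be swept into the bay
- cap_c: loose blue screw cap lying flat on the bench, solid disc, 38 mm diameter, 16 mm high, about 20 g (15 to 28 g). Origin: centre of its underside, z up. It slides (friction coefficient about 0.5 to 0.7) and stops where the push stops. One of three alike, to be swept into the bay
- red_cap: red screw cap of the same shape (38 mm diameter, 16 mm high), lying loose among the blue ones. Origin: centre of its underside. Leave it alone
- bay: three-sided catch bay fixed to the bench: steel fence 22 mm high, 6 mm thick on its own -x, +x and +y sides; its own -y side is open, without sill. Inside, a yellow area level with the bench, 160 mm wide (own x -80 to 80) and 120 mm deep (own y -60 at the mouth to 60 at the back wall). Origin: centre of the yellow area, z up; yaw within 0.35 rad of the world axes
- bay_mouth (a point): middle of the bay's open side, on the bench surface, 60 mm from the bay's origin along its own -y
- amber_jar: amber glass sample jar with black cap, 56 mm diameter, 50 mm high, about 160 g, standing loose on the bench. Origin: centre of its underside, z up. Leave it alone
- white_jar: white plastic sample jar with white cap, 56 mm diameter, 50 mm high, about 160 g, standing loose on the bench. Origin: centre of its underside, z up. Leave it alone
- scraper: steel bench scraper with a black handle, 190 mm long, lying loose on the bench at the robot's right, clear of the work. Origin: on the bench near its middle. Leave it alone

How it is judged:
By the outcome, as a careful person would: the job done as asked, in the order asked, and still so for the second after the job is handed in, with the robot touching nothing.
It also fails if it takes over 72 s, if anything falls off the work surface, if the arm or the gripper's body presses on something with over 40 N, if the wrist force passes 120 N, or if a joint passes its speed limit or range.

### The arm

A 6-joint arm with a two-finger parallel gripper is mounted at the origin on the work surface. World frame = base frame: x ahead of the robot, y to its left, z up, the work surface at z = 0. Lengths are in m, angles in degrees, forces in N, time in s.
With the tool pointing down it reaches from about 0.35 to 0.875 m from the base axis. Payload 4.2 kg.
Tool frame: the origin (TCP) lies midway between the tips of the shut fingers; the grasp point (between the pads) lies 19 mm behind it (hold_point_z is the z of the grasp point in the tool frame, in m); z points along the fingers, y is the direction in which the jaws open and shut (so a half turn about z gives the same grasp; the last joint's range is limited). The gripper opens to 87 mm and grips with 3 to 60 N. Pads are 19 mm wide; open, the fingers measure 117 mm over their backs; the gripper's body (75 mm by 190 mm) begins 51 mm behind the grasp point.
Start: joints at [90.619, 22.042, 0.453, 0, -68.411, -14.817], TCP at [0.153, 0.606, 0.223] pointing down, gripper open.
Joint ranges: [-179.83, 179.83], [-69.29, 118.12], [-61.27, 80.66], [-181.25, 117.63], [-171.15, -9.14], [-177.46, 177.46]. Speed limits (degrees/s): [159.86, 159.86, 180, 180, 180, 180].

### API

Orientations are given as a 3x3 rotation matrix whose columns are the frame's x, y, z axes.
In Python, from station import * gives the robot as it stands. The module is installed in compiled form; this text tells all that it offers.
- The arm moves only by the tool jog_arm, never from a script. Its argument "moves" is a list of rows, each a list of 7 numbers: the closure, from -1 (fully open) to 1 (shut), then the shift along the tool's x, y, z in m, then the turn, a rotation vector about the tool's x, y, z in rad. In form: [[gripper, x, y, z, wx, wy, wz], ...]. A call has exactly 10 rows; each row is the pose to reach, as a shift and turn from the pose commanded when the call began, along the tool's axes at that moment; what a row does not reach only later rows make up. A row lasts 1/12 s, in which the tool goes at most 41.7 mm and 7.16 degrees, less where a joint would pass 70% of its speed; a pose out of reach is approached as far as the arm can. A call with a gripper value outside its range is refused whole. The fingers move at their own pace and stop on an object; the grip force is fixed at half the most. Time passes only in rows, so rows that repeat a pose let the fingers close, or fill a call up. It gives the time, the measured TCP pose, the force and the opening at its end, in the units of the state.
- sense(): the state, without advancing time (a new reading comes with each control period).
- capture(name): name is "scene" or "side" or "wrist"; returns a dict with "frame" (400x640x3 uint8, red, green, blue), "fov_y" (degrees; the focal length in pixels is half the picture's height over the tangent of half this angle, whatever the lens; pixels are square), "cx", "cy" (the principal point, pixels), "k1" (the pictures are not rectified: a ray, as slopes to the right and down, at radius r is drawn at 1 + k1 r^2 times it, then the intrinsics apply), "world_from_camera" (4x4, takes a point from camera to world coordinates). Camera axes: x right, y down, z forward; pixel columns grow to the right and rows downward; lengths in m; the calibration is good to about 2 mm. A picture is of the moment at which its call begins. There is no depth.
- finish_job(): hands the job in, once; it reports no verdict.
The state is a dict: "time_s": time; "joints": joint angles; "joint_velocities": joint speeds; "effort": joint torques, N m; "tcp_pos": TCP position; "ee_rot": TCP orientation; "wrist_force": force on the tool from outside, world axes, zero at the start; "moment": the same for the moment, N m; "gripper_width": opening from 0.0 (shut) to 1.0 (fully open).
Only numpy, scipy, OpenCV 4.12 (cv2) and the standard library are available. Lean on these libraries where they do the work, as an engineer would, in place of code of your own. Each camera call takes 0.05 s, during which the arm holds its last target.

## Working session

There is one attempt and no reset: what is moved stays moved. The work goes in short steps, Python scripts to look and compute and a tool call to move; the robot and the scene stay as the last step left them, time stands still between calls to the robot, and variables do not carry over. Pictures are saved under pics/ and viewed, and the job is handed in when it is done.

Besides the shell and the picture viewer there is one more tool, called in YAML: its name, and indented under it one key for each argument. jog_arm: Moves the arm, as the interface text tells. Its arguments: {"type":"object","properties":{"moves":{"type":"array"}},"required":["moves"]}

```bash
mkdir -p pics
cat > h.py <<'E'
import numpy as np,cv2
from station import *
def grab(n,f):
    c=capture(n); cv2.imwrite('pics/'+f,c['frame'][:,:,::-1]); return c
def cast(c,pts,z):
    pts=np.asarray(pts,float).reshape(-1,2); H,W=c['frame'].shape[:2]
    f=H/2/np.tan(np.radians(c['fov_y'])/2)
    d=(pts-[c['cx'],c['cy']])/f; s=d.copy()
    for _ in range(30): s=d/(1+c['k1']*(s**2).sum(1,keepdims=True))
    T=np.array(c['world_from_camera']); r=np.c_[s,np.ones(len(s))]@T[:3,:3].T; o=T[:3,3]
    return o+r*((z-o[2])/r[:,2])[:,None]
E
python3 - <<'E'
from h import *
s=sense();print({k:np.round(s[k],3).tolist() for k in('time_s','tcp_pos','ee_rot','wrist_force','gripper_width')})
for n in('scene','side','wrist'):
    c=grab(n,n+'0.png');print(n,c['fov_y'],c['k1'],np.round(c['world_from_camera'],3).tolist())
E
```

```text
{'time_s': 0.0, 'tcp_pos': [0.153, 0.605, 0.221], 'ee_rot': [[0.969, -0.245, -0.0], [-0.245, -0.969, -0.002], [0.0, 0.002, -1.0]], 'wrist_force': [-0.415, 0.476, 0.622], 'gripper_width': 0.997}
scene 45.44289598816843 0.0358835340533595 [[0.697, 0.529, -0.483, 1.033], [0.717, -0.515, 0.47, -0.577], [0.0, -0.674, -0.739, 0.826], [0.0, 0.0, 0.0, 1.0]]
side 45.616246782915184 -0.055029756112012794 [[-0.943, -0.17, 0.288, 0.162], [-0.334, 0.484, -0.809, 0.935], [-0.002, -0.858, -0.513, 0.672], [0.0, 0.0, 0.0, 1.0]]
wrist 59.3663467600382 0.026990310846680243 [[-0.245, -0.933, -0.265, 0.225], [-0.97, 0.236, 0.065, 0.586], [0.002, 0.272, -0.962, 0.384], [0.0, 0.0, 0.0, 1.0]]
```

View pics/scene0.png

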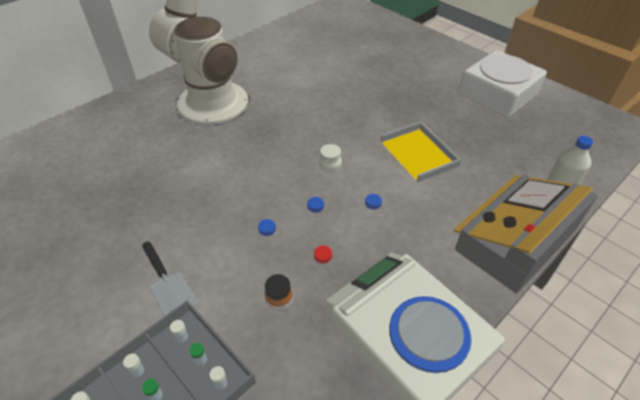

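View pics/side0.png

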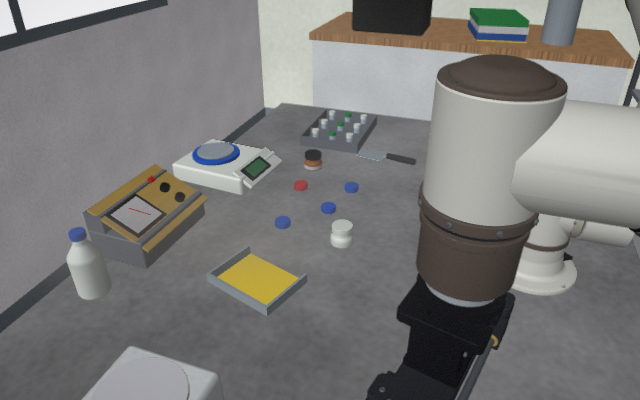

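View pics/wrist0.png

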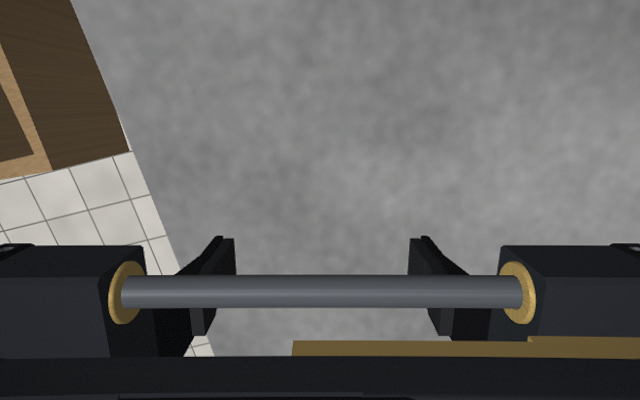

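The scene view shows the blue caps near (267,227), (316,204) and (373,201). The red cap is at (323,254), the white jar at (331,156), the amber jar at (278,290) and the yellow bay at (420,152). The side view agrees; the wrist view shows only bare bench.

```bash
cat >> h.py <<'E'
def blobs(c,z,kind):
    h=cv2.cvtColor(c['frame'],cv2.COLOR_RGB2HSV)
    if kind=='blue': m=cv2.inRange(h,(110,120,60),(128,255,255))
    if kind=='red': m=cv2.inRange(h,(0,150,80),(6,255,255))|cv2.inRange(h,(174,150,80),(180,255,255))
    if kind=='yel': m=cv2.inRange(h,(22,180,120),(32,255,255))
    n,l,st,ce=cv2.connectedComponentsWithStats(m)
    out=[]
    for i in range(1,n):
        if st[i,4]>50: out.append((ce[i],st[i,4],cast(c,ce[i],z)[0][:2],(l==i).astype('uint8')))
    return out
def look(names=('scene','side'),kinds=('blue','red')):
    for n in names:
        c=capture(n)
        for k in kinds:
            for p,a,w,m in blobs(c,0.008,k):
                if .2<w[0]<1 and -.6<w[1]<.6 and a<700: print(n,k,p.round(),a,w.round(4))
E
python3 - <<'E'
from h import *
for n in('scene','side'):
    c=capture(n)
    for k in('blue','red'):
        for p,a,w,m in blobs(c,0.008,k): print(n,k,p.round(1),a,w.round(4))
    for p,a,w,m in blobs(c,0.0,'yel'):
        if a<1000: continue
        ct=max(cv2.findContours(m,0,2)[0],key=cv2.contourArea)
        q=cv2.approxPolyDP(ct,6,True).reshape(-1,2)
        print(n,'yel',a,w.round(4));print(np.c_[q,cast(c,q,0)[:,:2].round(4)])
px={'scene':[(331,152,.05),(278,284,.05),(420,125,.022),(386,137,.022),(456,160,.022),(418,178,.022)],'side':[(342,227,.05),(313,155,.05)]}
for n in px:
    c=capture(n)
    for x,y,z in px[n]: print(n,x,y,cast(c,(x,y),z)[0].round(4))
for n,b in(('scene',(250,110,480,320)),('side',(200,140,370,320))):
    f=capture(n)['frame'];x0,y0,x1,y1=b
    cv2.imwrite(f'pics/{n}_z.png',cv2.resize(f[y0:y1,x0:x1,::-1],None,fx=3,fy=2.8) if 0 else cv2.resize(f[y0:y1,x0:x1,::-1],None,fx=2.8,fy=2.8))
E
```

```text
scene blue [584.3 142. ] 157 [0.827  0.5801]
scene blue [373.  200.7] 177 [0.5837 0.0354]
scene blue [315.4 203.9] 185 [ 0.4976 -0.0675]
scene blue [266.5 226.7] 210 [ 0.4712 -0.1922]
scene blue [428.4 339.9] 1540 [ 0.8829 -0.1518]
scene red [322.7 253.6] 225 [ 0.6103 -0.1545]
scene yel 1642 [0.5444 0.2487]
[[3.840e+02 1.420e+02 4.602e-01 2.197e-01]
 [4.160e+02 1.780e+02 6.027e-01 1.731e-01]
 [4.500e+02 1.600e+02 6.225e-01 2.860e-01]
 [4.190e+02 1.300e+02 4.939e-01 3.250e-01]]
side blue [474.8  31.2] 89 [ 0.2812 -2.5148]
side blue [216.1 157.6] 330 [ 0.9286 -0.234 ]
side blue [350.9 187. ] 119 [ 0.4716 -0.1941]
side blue [327.8 207.5] 142 [ 0.498  -0.0694]
side blue [281.3 221.4] 124 [0.587  0.0316]
side blue [ 75.2 232.9] 124 [1.0453 0.248 ]
scene 331 152 [0.4293 0.0512 0.05  ]
scene 278 284 [ 0.6232 -0.2867  0.05  ]
scene 420 125 [0.4972 0.3195 0.022 ]
scene 386 137 [0.4662 0.2173 0.022 ]
scene 456 160 [0.6437 0.2735 0.022 ]
scene 418 178 [0.6175 0.1566 0.022 ]
side 342 227 [0.4186 0.0637 0.05  ]
side 313 155 [ 0.6137 -0.2714  0.05  ]
```

```bash
ls pics
```

```text
scene0.png
scene_z.png
side0.png
side_z.png
wrist0.png
```

View pics/scene_z.png

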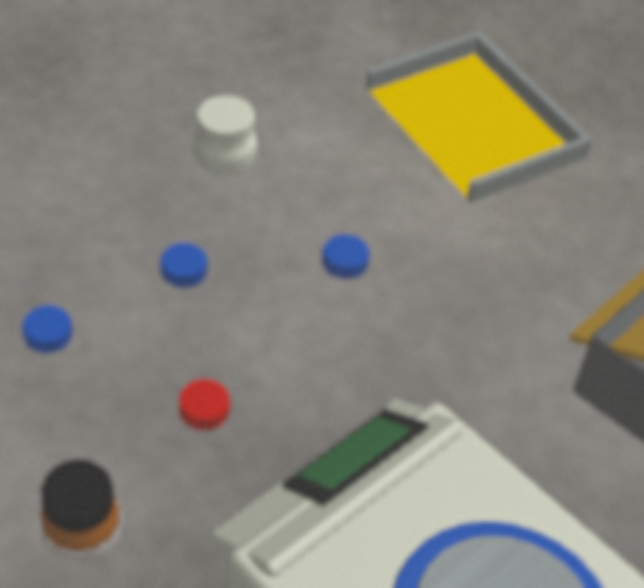

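View pics/side_z.png

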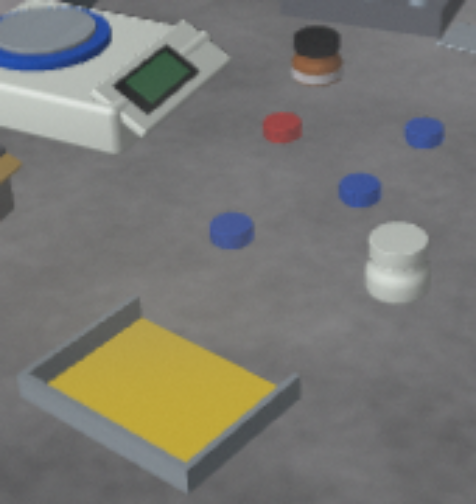

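The bay's mouth faces roughly -y, yawed about -18°. It is clear of the white jar. Next I'll refine the bay pose.

Run:
```python
from h import *
for n in('scene','side'):
    c=capture(n);h=cv2.cvtColor(c['frame'],cv2.COLOR_RGB2HSV)
    m=cv2.inRange(h,(20,150,90),(34,255,255));
    nn,l,st,ce=cv2.connectedComponentsWithStats(m)
    for i in range(1,nn):
        w=cast(c,ce[i],0)[0]
        if st[i,4]>900 and abs(w[0]-.55)<.1 and abs(w[1]-.25)<.1:
            ct=max(cv2.findContours((l==i).astype('uint8'),0,1)[0],key=cv2.contourArea).reshape(-1,2)
            W=cast(c,ct,0)[:,:2]
            r=cv2.minAreaRect((W*1000).astype(np.float32));print(n,st[i,4],w.round(4),r);print(cv2.boxPoints(r).round(1).tolist())
            t=np.radians(-18);R=np.array([[np.cos(t),-np.sin(t)],[np.sin(t),np.cos(t)]])
            q=(W-[.555,.252])@R*1000
            # edges by extremes binned
            for ax,nm in((0,'x'),(1,'y')):
                for sg in(-1,1):
                    o=1-ax;lo,hi=np.percentile(q[:,o],[2,98]);mid=(lo+hi)/2;hw=(hi-lo)*.38
                    P=[]
                    for b in np.linspace(mid-hw,mid+hw,12):
                        k=np.abs(q[:,o]-b)<6
                        if k.any(): P.append((b,sg*max(sg*q[k,ax])))
                    P=np.array(P);f=np.polyfit(P[:,0],P[:,1],1);print(nm,sg,'offset %.1f slope %.3f'%(np.polyval(f,0),f[0]))
```

```text
scene 1709 [0.5442 0.2481 0.    ] ((547.656494140625, 248.67355346679688), (119.54302978515625, 154.99826049804688), 73.08070373535156)
[[456.1000061035156, 214.0], [604.4000244140625, 168.89999389648438], [639.2000122070312, 283.29998779296875], [490.8999938964844, 328.3999938964844]]
x -1 offset -82.9 slope -0.012
x 1 offset 57.5 slope -0.046
y -1 offset -64.3 slope 0.016
y 1 offset 53.4 slope 0.010
side 2017 [0.5508 0.2401 0.    ] ((554.443603515625, 236.11944580078125), (102.16681671142578, 142.09095764160156), 72.7508773803711)
[[471.3999938964844, 208.39999389648438], [607.0999755859375, 166.3000030517578], [637.4000244140625, 263.79998779296875], [501.70001220703125, 306.0]]
x -1 offset -66.5 slope -0.008
x 1 offset 74.9 slope 0.044
y -1 offset -65.9 slope 0.034
y 1 offset 35.2 slope 0.010
```

jog_arm:
  moves:
    - [0.43,0.576,0.494,0,0,0,1.213]
    - [0.43,0.576,0.494,0,0,0,1.213]
    - [0.43,0.576,0.494,0,0,0,1.213]
    - [0.43,0.576,0.494,0,0,0,1.213]
    - [0.43,0.576,0.494,0,0,0,1.213]
    - [0.43,0.576,0.494,0,0,0,1.213]
    - [0.43,0.576,0.494,0,0,0,1.213]
    - [0.43,0.576,0.494,0,0,0,1.213]
    - [0.43,0.576,0.494,0,0,0,1.213]
    - [0.43,0.576,0.494,0,0,0,1.213]

```text
time_s: 1.38
tcp_pos: [0.3941, 0.2636, 0.2231]
ee_rot: [[0.105, -0.994, 0.001], [-0.994, -0.105, 0.001], [-0.001, -0.001, -1.0]]
wrist_force: [0.5, 0.2, -0.6]
gripper_width: 0.338
```

jog_arm:
  moves:
    - [0.43,0.299,-0.166,0.08,0,0,0]
    - [0.43,0.299,-0.166,0.08,0,0,0]
    - [0.43,0.299,-0.166,0.08,0,0,0]
    - [0.43,0.299,-0.166,0.08,0,0,0]
    - [0.43,0.299,-0.166,0.08,0,0,0]
    - [0.43,0.299,-0.166,0.08,0,0,0]
    - [0.43,0.299,-0.166,0.08,0,0,0]
    - [0.43,0.299,-0.166,0.08,0,0,0]
    - [0.43,0.299,-0.166,0.08,0,0,0]
    - [0.43,0.299,-0.166,0.08,0,0,0]

```text
time_s: 2.22
tcp_pos: [0.5923, -0.017, 0.1406]
ee_rot: [[0.105, -0.994, -0.002], [-0.994, -0.105, -0.001], [0.001, 0.002, -1.0]]
wrist_force: [-1.1, 1.1, 0.0]
gripper_width: 0.286
```

Run:
```python
from h import *
s=sense();print({k:np.round(s[k],4).tolist() for k in('time_s','tcp_pos','gripper_width')})
grab('wrist','w1.png'); look(('side','wrist'),('blue','red'))
```

```text
{'time_s': 2.2167, 'tcp_pos': [0.5923, -0.017, 0.1406], 'gripper_width': 0.2856}
side blue [216. 158.] 330 [ 0.9286 -0.234 ]
side blue [351. 187.] 120 [ 0.4716 -0.1944]
side blue [328. 207.] 143 [ 0.4979 -0.0695]
side blue [281. 221.] 125 [0.5871 0.0318]
wrist blue [503.   1.] 99 [ 0.471  -0.1747]
```

View pics/w1.png

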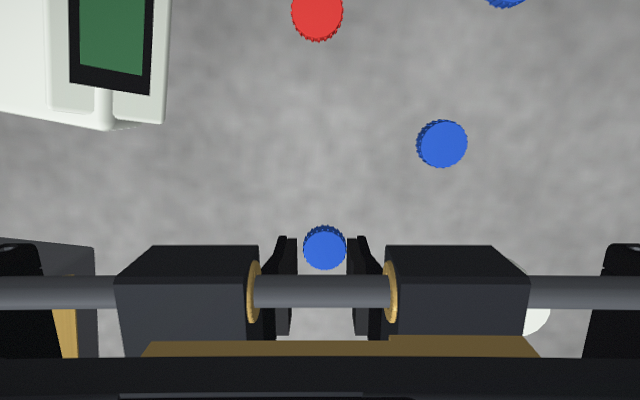

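Wrist view: cap A at (325,247) centred between the fingers, B at (442,143), C at the top edge, red at (317,12). I'll cast those.

Run:
```python
from h import *
c=capture('wrist');print(cast(c,[(324.5,249),(443,143),(317,10)],.016).round(4))
```

```text
[[ 0.5816  0.0365  0.016 ]
 [ 0.4962 -0.067   0.016 ]
 [ 0.6085 -0.1523  0.016 ]]
```

jog_arm:
  moves:
    - [0.43,0,0.001,0.04,0,0,0]
    - [0.43,0,0.002,0.075,0,0,0]
    - [0.43,0,0.002,0.1,0,0,0]
    - [0.43,0,0.002,0.115,0,0,0]
    - [0.43,0,0.002,0.125,0,0,0]
    - [0.43,0,0.002,0.13,0,0,0]
    - [0.43,0,0.002,0.134,0,0,0]
    - [0.43,-0.005,0.002,0.134,0,0,0]
    - [0.43,-0.01,0.002,0.134,0,0,0]
    - [0.43,-0.015,0.002,0.134,0,0,0]

```text
time_s: 3.25
tcp_pos: [0.5883, 0.0019, 0.0098]
ee_rot: [[0.11, -0.994, 0.002], [-0.994, -0.11, 0.001], [-0.0, -0.002, -1.0]]
wrist_force: [0.1, -0.4, -0.6]
gripper_width: 0.286
```

Run:
```python
from h import *
grab('wrist','w2.png')
```

```text
(no output)
```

View pics/w2.png

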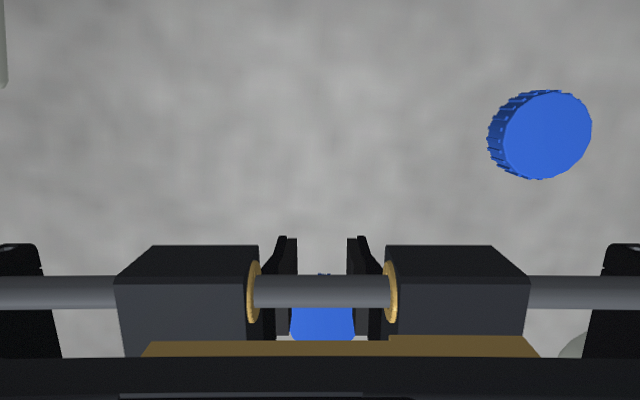

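The cap is centred between the fingers. I'll lower 2 mm and push.

jog_arm:
  moves:
    - [0.43,-0.005,0,0.002,0,0,0]
    - [0.43,-0.01,0,0.002,0,0,0]
    - [0.43,-0.015,0,0.002,0,0,0]
    - [0.43,-0.02,0,0.002,0,0,0]
    - [0.43,-0.025,0,0.002,0,0,0]
    - [0.43,-0.03,0,0.002,0,0,0]
    - [0.43,-0.035,0,0.002,0,0,0]
    - [0.43,-0.04,0,0.002,0,0,0]
    - [0.43,-0.045,0,0.002,0,0,0]
    - [0.43,-0.05,0,0.002,0,0,0]

```text
time_s: 4.13
tcp_pos: [0.582, 0.0512, 0.0065]
ee_rot: [[0.11, -0.994, -0.0], [-0.994, -0.11, -0.0], [0.0, 0.0, -1.0]]
wrist_force: [-0.2, -0.7, -0.3]
gripper_width: 0.286
```

Run:
```python
from h import *
grab('side','s2.png');look(('scene','side'),('blue',))
```

```text
scene blue [584. 142.] 157 [0.8267 0.5805]
scene blue [315. 204.] 183 [ 0.4974 -0.0674]
scene blue [266. 227.] 209 [ 0.4711 -0.1922]
side blue [216. 158.] 331 [ 0.9285 -0.2341]
side blue [351. 187.] 122 [ 0.4716 -0.1943]
side blue [328. 207.] 145 [ 0.4979 -0.0695]
side blue [276. 230.] 143 [0.5825 0.0715]
```

View pics/s2.png

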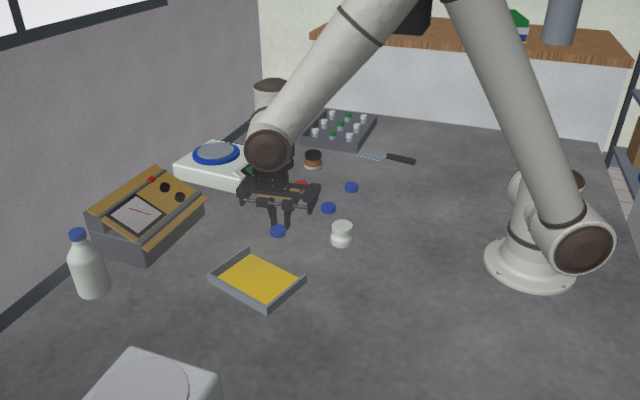

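The side view shows cap A at (276,230), being pushed straight ahead of the fingertips. I'll continue.

jog_arm:
  moves:
    - [0.43,-0.005,0,0,0,0,0]
    - [0.43,-0.01,0,0,0,0,0]
    - [0.43,-0.015,0,0,0,0,0]
    - [0.43,-0.02,0,0,0,0,0]
    - [0.43,-0.025,0,0,0,0,0]
    - [0.43,-0.03,0,0,0,0,0]
    - [0.43,-0.035,0,0,0,0,0]
    - [0.43,-0.04,0,0,0,0,0]
    - [0.43,-0.045,0,0,0,0,0]
    - [0.43,-0.05,0,0,0,0,0]

```text
time_s: 5.12
tcp_pos: [0.5765, 0.101, 0.0066]
ee_rot: [[0.11, -0.994, 0.0], [-0.994, -0.11, -0.0], [0.0, -0.0, -1.0]]
wrist_force: [-0.1, 0.6, -0.4]
gripper_width: 0.282
```

jog_arm:
  moves:
    - [0.43,-0.005,0,0,0,0,0]
    - [0.43,-0.01,0,0,0,0,0]
    - [0.43,-0.015,0,0,0,0,0]
    - [0.43,-0.02,0,0,0,0,0]
    - [0.43,-0.025,0,0,0,0,0]
    - [0.43,-0.03,0,0,0,0,0]
    - [0.43,-0.035,0,0,0,0,0]
    - [0.43,-0.04,0,0,0,0,0]
    - [0.43,-0.045,0,0,0,0,0]
    - [0.43,-0.05,0,0,0,0,0]

```text
time_s: 5.95
tcp_pos: [0.571, 0.1507, 0.0065]
ee_rot: [[0.11, -0.994, -0.0], [-0.994, -0.11, 0.0], [-0.0, 0.0, -1.0]]
wrist_force: [0.3, 0.1, 0.0]
gripper_width: 0.285
```

Run:
```python
from h import *
c=grab('side','s3.png');f=c['frame'];cv2.imwrite('pics/s3z.png',cv2.resize(f[140:340,180:400,::-1],None,fx=2.8,fy=2.8));look(('side',),('blue',))
```

```text
side blue [216. 158.] 327 [ 0.9293 -0.2325]
side blue [351. 187.] 121 [ 0.4717 -0.1941]
side blue [328. 207.] 143 [ 0.4981 -0.0694]
side blue [263. 255.] 176 [0.5708 0.1721]
```

View pics/s3z.png

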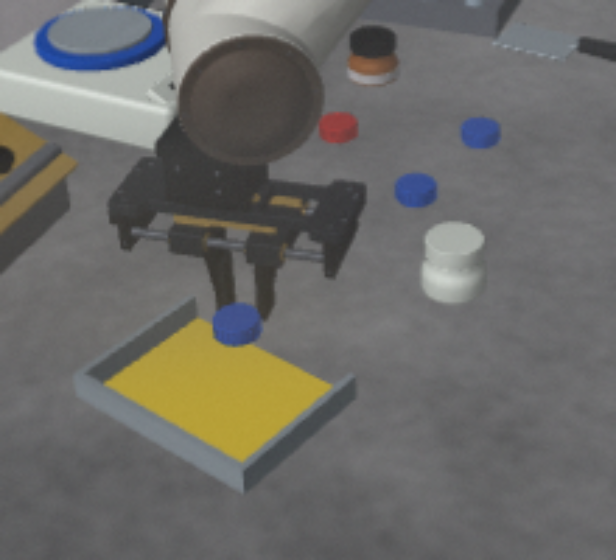

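The cap is entering the mouth at (263,255), clear of the left fence end.

jog_arm:
  moves:
    - [0.43,-0.005,0,0,0,0,0]
    - [0.43,-0.01,0,0,0,0,0]
    - [0.43,-0.015,0,0,0,0,0]
    - [0.43,-0.02,0,0,0,0,0]
    - [0.43,-0.025,0,0,0,0,0]
    - [0.43,-0.03,0,0,0,0,0]
    - [0.43,-0.035,0,0,0,0,0]
    - [0.43,-0.04,0,0,0,0,0]
    - [0.43,-0.045,0,0,0,0,0]
    - [0.43,-0.05,0,0,0,0,0]

```text
time_s: 6.88
tcp_pos: [0.5655, 0.2004, 0.0065]
ee_rot: [[0.11, -0.994, -0.0], [-0.994, -0.11, -0.0], [0.0, 0.0, -1.0]]
wrist_force: [0.4, -0.0, -0.4]
gripper_width: 0.283
```

jog_arm:
  moves:
    - [0.43,-0.005,0,0,0,0,0]
    - [0.43,-0.01,0,0,0,0,0]
    - [0.43,-0.015,0,0,0,0,0]
    - [0.43,-0.02,0,0,0,0,0]
    - [0.43,-0.025,0,0,0,0,0]
    - [0.43,-0.03,0,0,0,0,0]
    - [0.43,-0.035,0,0,0,0,0]
    - [0.43,-0.04,0,0,0,0,0]
    - [0.43,-0.043,0,0,0,0,0]
    - [0.43,-0.045,0,0,0,0,0]

```text
time_s: 7.72
tcp_pos: [0.5606, 0.2451, 0.0065]
ee_rot: [[0.11, -0.994, 0.0], [-0.994, -0.11, 0.0], [-0.0, -0.0, -1.0]]
wrist_force: [-0.0, 0.4, -0.7]
gripper_width: 0.287
```

Run:
```python
from h import *
c=grab('side','s4.png');f=c['frame'];cv2.imwrite('pics/s4z.png',cv2.resize(f[140:340,180:400,::-1],None,fx=2.8,fy=2.8));look(('scene','side',),('blue',))
```

```text
scene blue [584. 142.] 158 [0.8267 0.5803]
scene blue [423. 148.] 63 [0.5504 0.2661]
scene blue [315. 204.] 185 [ 0.4975 -0.0674]
scene blue [266. 227.] 211 [ 0.4711 -0.1923]
side blue [204. 159.] 177 [ 0.9596 -0.2115]
side blue [351. 187.] 117 [ 0.4718 -0.1939]
side blue [328. 207.] 142 [ 0.498  -0.0694]
side blue [249. 283.] 247 [0.5579 0.2664]
```

View pics/s4z.png

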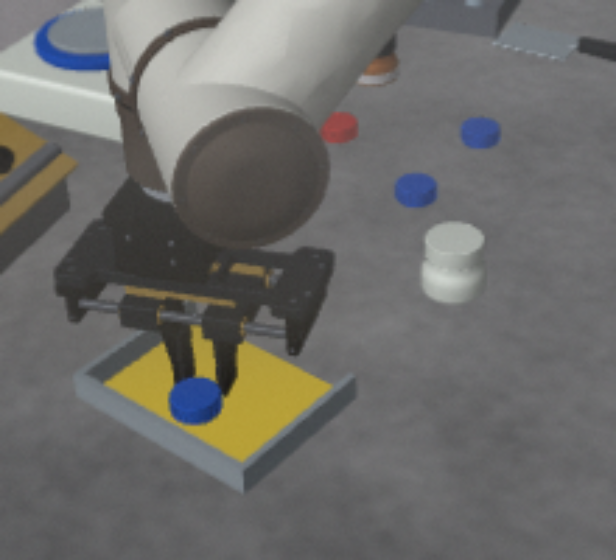

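Cap A is inside the bay, at the centre and deep, at (249,283). I'll back off, lift and go to cap B.

jog_arm:
  moves:
    - [0.43,0.006,0,0,0,0,0]
    - [0.43,0.018,0,0,0,0,0]
    - [0.43,0.035,0,0,0,0,0]
    - [0.43,0.045,0,-0.025,0,0,0]
    - [0.43,0.05,0,-0.06,0,0,0]
    - [0.43,0.06,0,-0.095,0,0,0]
    - [0.43,0.09,0.01,-0.1,0,0,0.1]
    - [0.43,0.125,0.02,-0.1,0,0,0.2]
    - [0.43,0.16,0.035,-0.1,0,0,0.3]
    - [0.43,0.195,0.05,-0.1,0,0,0.414]

```text
time_s: 8.7
tcp_pos: [0.5314, 0.0428, 0.1069]
ee_rot: [[-0.305, -0.952, 0.0], [-0.952, 0.305, 0.0], [-0.0, -0.0, -1.0]]
wrist_force: [-0.1, -0.3, 0.2]
gripper_width: 0.283
```

jog_arm:
  moves:
    - [0.43,0.04,0,0,0,0,0]
    - [0.43,0.08,0,0,0,0,0]
    - [0.43,0.12,-0.001,0,0,0,0]
    - [0.43,0.15,-0.002,0,0,0,0]
    - [0.43,0.169,-0.002,0,0,0,0]
    - [0.43,0.169,-0.002,0.03,0,0,0]
    - [0.43,0.169,-0.002,0.06,0,0,0]
    - [0.43,0.169,-0.002,0.06,0,0,0]
    - [0.43,0.169,-0.002,0.06,0,0,0]
    - [0.43,0.169,-0.002,0.06,0,0,0]

```text
time_s: 9.53
tcp_pos: [0.4844, -0.117, 0.0477]
ee_rot: [[-0.299, -0.954, 0.001], [-0.954, 0.299, -0.0], [-0.0, -0.001, -1.0]]
wrist_force: [-0.3, 0.2, -0.3]
gripper_width: 0.282
```

Run:
```python
from h import *
grab('wrist','w3.png')
```

```text
(no output)
```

View pics/w3.png

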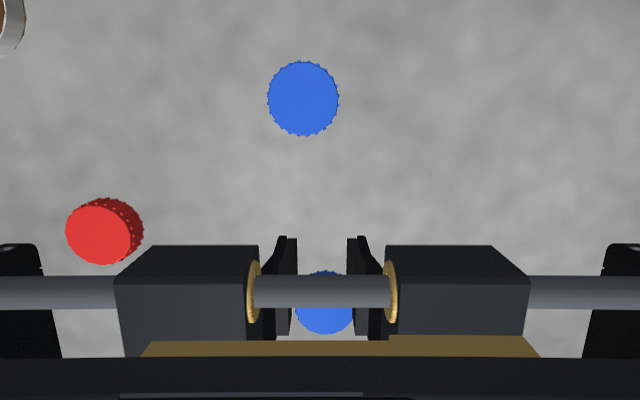

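B sits centred between the fingers at (324,300); red is well to the side at (105,230). I'll descend and push.

jog_arm:
  moves:
    - [0.43,0,0,0.02,0,0,0]
    - [0.43,0,0,0.034,0,0,0]
    - [0.43,0,0,0.04,0,0,0]
    - [0.43,0,0,0.041,0,0,0]
    - [0.43,-0.006,0,0.041,0,0,0]
    - [0.43,-0.012,0,0.041,0,0,0]
    - [0.43,-0.017,0,0.041,0,0,0]
    - [0.43,-0.022,0,0.041,0,0,0]
    - [0.43,-0.027,0,0.041,0,0,0]
    - [0.43,-0.032,0,0.041,0,0,0]

```text
time_s: 10.42
tcp_pos: [0.4936, -0.0854, 0.0059]
ee_rot: [[-0.299, -0.954, 0.001], [-0.954, 0.299, 0.0], [-0.0, -0.0, -1.0]]
wrist_force: [0.2, -0.0, -0.4]
gripper_width: 0.286
```

jog_arm:
  moves:
    - [0.43,-0.005,0,0,0,0,0]
    - [0.43,-0.01,0,0,0,0,0]
    - [0.43,-0.015,0,0,0,0,0]
    - [0.43,-0.02,0,0,0,0,0]
    - [0.43,-0.025,0,0,0,0,0]
    - [0.43,-0.03,0,0,0,0,0]
    - [0.43,-0.035,0,0,0,0,0]
    - [0.43,-0.04,0,0,0,0,0]
    - [0.43,-0.045,0,0,0,0,0]
    - [0.43,-0.05,0,0,0,0,0]

```text
time_s: 11.25
tcp_pos: [0.5084, -0.0378, 0.0056]
ee_rot: [[-0.299, -0.954, 0.0], [-0.954, 0.299, -0.0], [-0.0, -0.0, -1.0]]
wrist_force: [0.1, -2.0, -0.1]
gripper_width: 0.29
```

jog_arm:
  moves:
    - [0.43,-0.005,0,0,0,0,0]
    - [0.43,-0.01,0,0,0,0,0]
    - [0.43,-0.015,0,0,0,0,0]
    - [0.43,-0.02,0,0,0,0,0]
    - [0.43,-0.025,0,0,0,0,0]
    - [0.43,-0.03,0,0,0,0,0]
    - [0.43,-0.035,0,0,0,0,0]
    - [0.43,-0.04,0,0,0,0,0]
    - [0.43,-0.045,0,0,0,0,0]
    - [0.43,-0.05,0,0,0,0,0]

```text
time_s: 12.08
tcp_pos: [0.5233, 0.0099, 0.0056]
ee_rot: [[-0.299, -0.954, 0.0], [-0.954, 0.299, 0.0], [-0.0, -0.0, -1.0]]
wrist_force: [-0.1, -0.3, 0.4]
gripper_width: 0.29
```

jog_arm:
  moves:
    - [0.43,-0.005,0,0,0,0,0]
    - [0.43,-0.01,0,0,0,0,0]
    - [0.43,-0.015,0,0,0,0,0]
    - [0.43,-0.02,0,0,0,0,0]
    - [0.43,-0.025,0,0,0,0,0]
    - [0.43,-0.03,0,0,0,0,0]
    - [0.43,-0.035,0,0,0,0,0]
    - [0.43,-0.04,0,0,0,0,0]
    - [0.43,-0.045,0,0,0,0,0]
    - [0.43,-0.05,0,0,0,0,0]

```text
time_s: 12.92
tcp_pos: [0.5383, 0.0576, 0.0055]
ee_rot: [[-0.299, -0.954, -0.0], [-0.954, 0.299, 0.0], [0.0, 0.0, -1.0]]
wrist_force: [0.3, 0.5, 0.9]
gripper_width: 0.285
```

Run:
```python
from h import *
c=grab('side','s5.png');f=c['frame'];cv2.imwrite('pics/s5z.png',cv2.resize(f[140:340,180:400,::-1],None,fx=2.8,fy=2.8));look(('scene','side',),('blue',))
```

```text
scene blue [584. 142.] 157 [0.8267 0.5804]
scene blue [426. 149.] 118 [0.5584 0.2685]
scene blue [266. 227.] 210 [ 0.4711 -0.1922]
side blue [216. 158.] 330 [ 0.9285 -0.2341]
side blue [351. 187.] 121 [ 0.4718 -0.1945]
side blue [289. 234.] 157 [0.5477 0.0778]
side blue [249. 283.] 243 [0.5578 0.2667]
```

View pics/s5z.png

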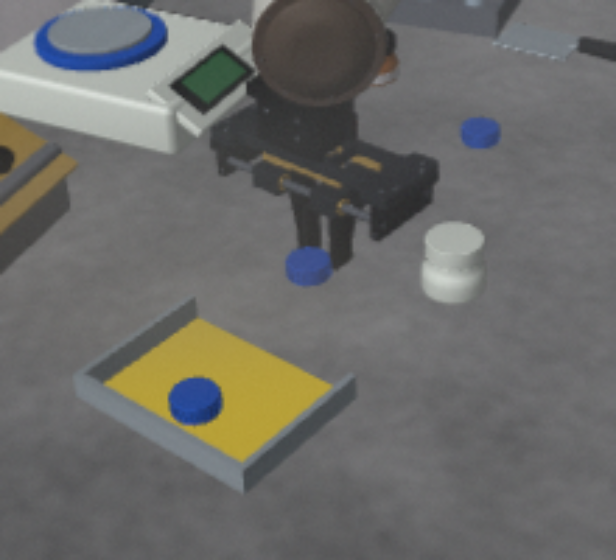

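B is tracking well at (289,234), heading for the left lane; A is unmoved.

jog_arm:
  moves:
    - [0.43,-0.005,0,0,0,0,0]
    - [0.43,-0.01,0,0,0,0,0]
    - [0.43,-0.015,0,0,0,0,0]
    - [0.43,-0.02,0,0,0,0,0]
    - [0.43,-0.025,0,0,0,0,0]
    - [0.43,-0.03,0,0,0,0,0]
    - [0.43,-0.035,0,0,0,0,0]
    - [0.43,-0.04,0,0,0,0,0]
    - [0.43,-0.045,0,0,0,0,0]
    - [0.43,-0.05,0,0,0,0,0]

```text
time_s: 13.9
tcp_pos: [0.5532, 0.1053, 0.0055]
ee_rot: [[-0.299, -0.954, -0.0], [-0.954, 0.299, -0.0], [0.0, 0.0, -1.0]]
wrist_force: [-0.6, 0.3, -0.4]
gripper_width: 0.287
```

jog_arm:
  moves:
    - [0.43,-0.005,0,0,0,0,0]
    - [0.43,-0.01,0,0,0,0,0]
    - [0.43,-0.015,0,0,0,0,0]
    - [0.43,-0.018,0,0,0,0,0]
    - [0.43,-0.02,0,0,0,0,0]
    - [0.43,-0.022,0,0,0,0,0]
    - [0.43,-0.024,0,0,0,0,0]
    - [0.43,-0.026,0,0,0,0,0]
    - [0.43,-0.028,0,0,0,0,0]
    - [0.43,-0.03,0,0,0,0,0]

```text
time_s: 14.73
tcp_pos: [0.5621, 0.1335, 0.0055]
ee_rot: [[-0.299, -0.954, -0.0], [-0.954, 0.299, 0.0], [-0.0, 0.0, -1.0]]
wrist_force: [-0.1, -0.2, 0.0]
gripper_width: 0.282
```

Run:
```python
from h import *
c=grab('side','s6.png');f=c['frame'];cv2.imwrite('pics/s6z.png',cv2.resize(f[190:330,180:340,::-1],None,fx=4,fy=4));look(('scene','side',),('blue',))
```

```text
scene blue [584. 142.] 156 [0.8267 0.5802]
scene blue [426. 149.] 108 [0.5589 0.2697]
scene blue [266. 227.] 211 [ 0.4711 -0.1923]
side blue [216. 158.] 330 [ 0.9286 -0.234 ]
side blue [351. 187.] 120 [ 0.4718 -0.1942]
side blue [266. 250.] 170 [0.572  0.1534]
side blue [249. 283.] 243 [0.5578 0.2667]
```

View pics/s6z.png

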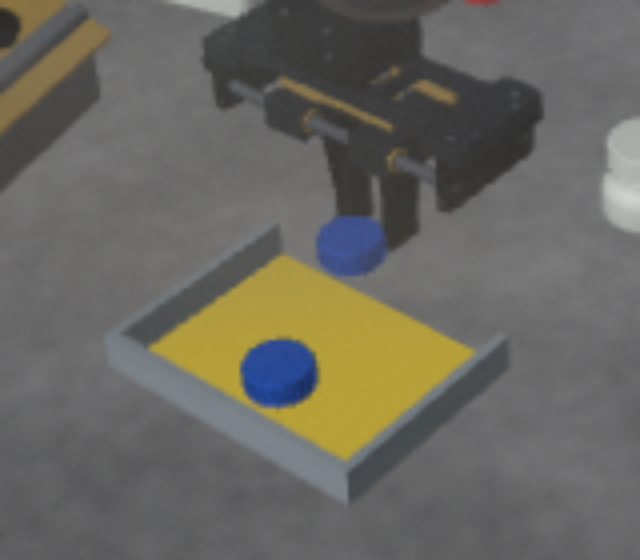

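B is lined up with the left lane, with about 16 mm of cap clearance to the left fence. I'll shift 3 mm inward while pushing on.

jog_arm:
  moves:
    - [0.43,-0.004,0.001,0,0,0,0]
    - [0.43,-0.008,0.002,0,0,0,0]
    - [0.43,-0.012,0.003,0,0,0,0]
    - [0.43,-0.016,0.003,0,0,0,0]
    - [0.43,-0.02,0.003,0,0,0,0]
    - [0.43,-0.024,0.003,0,0,0,0]
    - [0.43,-0.028,0.003,0,0,0,0]
    - [0.43,-0.032,0.003,0,0,0,0]
    - [0.43,-0.036,0.003,0,0,0,0]
    - [0.43,-0.04,0.003,0,0,0,0]

```text
time_s: 15.72
tcp_pos: [0.5713, 0.1729, 0.0055]
ee_rot: [[-0.299, -0.954, -0.0], [-0.954, 0.299, -0.0], [0.0, 0.0, -1.0]]
wrist_force: [0.1, -0.5, 0.1]
gripper_width: 0.284
```

jog_arm:
  moves:
    - [0.43,-0.004,0,0,0,0,0]
    - [0.43,-0.008,0,0,0,0,0]
    - [0.43,-0.012,0,0,0,0,0]
    - [0.43,-0.016,0,0,0,0,0]
    - [0.43,-0.02,0,0,0,0,0]
    - [0.43,-0.024,0,0,0,0,0]
    - [0.43,-0.027,0,0,0,0,0]
    - [0.43,-0.03,0,0,0,0,0]
    - [0.43,-0.032,0,0,0,0,0]
    - [0.43,-0.033,0,0,0,0,0]

```text
time_s: 16.55
tcp_pos: [0.5812, 0.2043, 0.0055]
ee_rot: [[-0.299, -0.954, 0.0], [-0.954, 0.299, 0.0], [-0.0, -0.0, -1.0]]
wrist_force: [-0.4, -0.2, 0.0]
gripper_width: 0.286
```

Run:
```python
from h import *
c=grab('side','s7.png');f=c['frame'];cv2.imwrite('pics/s7z.png',cv2.resize(f[190:330,180:340,::-1],None,fx=4,fy=4));look(('side',),('blue',))
```

```text
side blue [205. 159.] 186 [ 0.9566 -0.2118]
side blue [351. 187.] 118 [ 0.4719 -0.1939]
side blue [248. 275.] 468 [0.572  0.2469]
```

View pics/s7z.png

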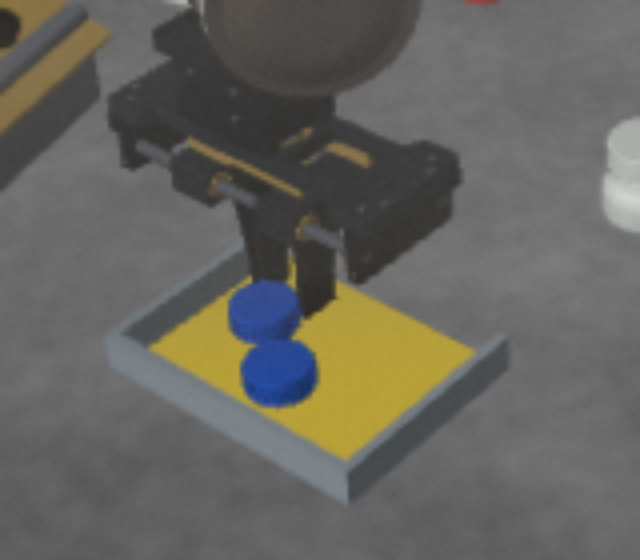

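Both A and B lie inside the bay and don't touch each other. I'll retreat and go to C.

jog_arm:
  moves:
    - [0.43,0.006,0,0,0,0,0]
    - [0.43,0.018,0,0,0,0,0]
    - [0.43,0.035,0,0,0,0,0]
    - [0.43,0.05,0,-0.025,0,0,0]
    - [0.43,0.06,0,-0.06,0,0,0]
    - [0.43,0.08,0,-0.09,0,0,0]
    - [0.43,0.115,-0.005,-0.1,0,0,-0.06]
    - [0.43,0.15,-0.008,-0.1,0,0,-0.12]
    - [0.43,0.19,-0.01,-0.1,0,0,-0.18]
    - [0.43,0.23,-0.013,-0.1,0,0,-0.225]

```text
time_s: 17.48
tcp_pos: [0.523, -0.0215, 0.106]
ee_rot: [[-0.076, -0.997, 0.0], [-0.997, 0.076, 0.0], [-0.0, -0.0, -1.0]]
wrist_force: [0.7, 0.2, -0.5]
gripper_width: 0.283
```

jog_arm:
  moves:
    - [0.43,0.038,0.008,0,0,0,0]
    - [0.43,0.076,0.016,0,0,0,0]
    - [0.43,0.114,0.024,0,0,0,0]
    - [0.43,0.152,0.032,0,0,0,0]
    - [0.43,0.19,0.038,0,0,0,0]
    - [0.43,0.22,0.04,0,0,0,0]
    - [0.43,0.23,0.04,0.02,0,0,0]
    - [0.43,0.23,0.04,0.05,0,0,0]
    - [0.43,0.23,0.04,0.06,0,0,0]
    - [0.43,0.23,0.04,0.06,0,0,0]

```text
time_s: 18.32
tcp_pos: [0.4632, -0.2454, 0.043]
ee_rot: [[-0.081, -0.997, -0.007], [-0.997, 0.081, 0.002], [-0.001, 0.007, -1.0]]
wrist_force: [0.9, 0.2, 0.2]
gripper_width: 0.287
```

Run:
```python
from h import *
grab('wrist','w4.png')
```

```text
(no output)
```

View pics/w4.png

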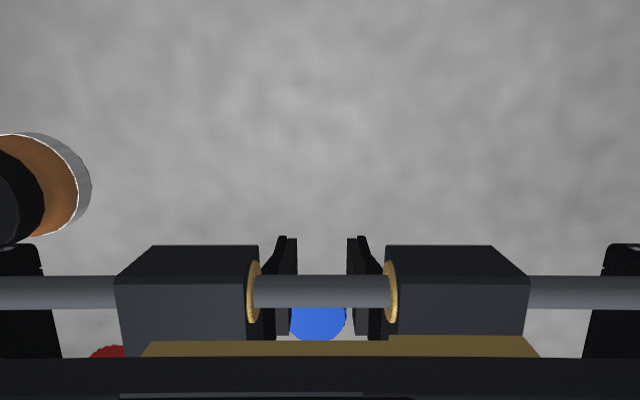

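C sits between the fingers at (318,320), within about 2 mm of centre. I'll descend and push.

jog_arm:
  moves:
    - [0.43,0,0,0.02,0,0,0]
    - [0.43,0,0,0.034,0,0,0]
    - [0.43,0,0,0.04,0,0,0]
    - [0.43,0,0,0.04,0,0,0]
    - [0.43,-0.006,0,0.04,0,0,0]
    - [0.43,-0.012,0,0.04,0,0,0]
    - [0.43,-0.017,0,0.04,0,0,0]
    - [0.43,-0.022,0,0.04,0,0,0]
    - [0.43,-0.027,0,0.04,0,0,0]
    - [0.43,-0.032,0,0.04,0,0,0]

```text
time_s: 19.2
tcp_pos: [0.4694, -0.213, 0.0059]
ee_rot: [[-0.078, -0.997, 0.001], [-0.997, 0.078, -0.0], [0.0, -0.001, -1.0]]
wrist_force: [-1.1, -0.4, 0.4]
gripper_width: 0.287
```

jog_arm:
  moves:
    - [0.43,-0.005,0,0,0,0,0]
    - [0.43,-0.01,0,0,0,0,0]
    - [0.43,-0.015,0,0,0,0,0]
    - [0.43,-0.02,0,0,0,0,0]
    - [0.43,-0.025,0,0,0,0,0]
    - [0.43,-0.03,0,0,0,0,0]
    - [0.43,-0.035,0,0,0,0,0]
    - [0.43,-0.04,0,0,0,0,0]
    - [0.43,-0.045,0,0,0,0,0]
    - [0.43,-0.05,0,0,0,0,0]

```text
time_s: 20.03
tcp_pos: [0.4731, -0.1633, 0.0056]
ee_rot: [[-0.079, -0.997, 0.0], [-0.997, 0.079, 0.0], [-0.0, -0.0, -1.0]]
wrist_force: [-0.2, -0.3, 0.7]
gripper_width: 0.286
```

Run:
```python
from h import *
c=grab('side','s8.png');f=c['frame'];cv2.imwrite('pics/s8z.png',cv2.resize(f[140:340,180:400,::-1],None,fx=2.8,fy=2.8));look(('scene','side',),('blue',))
```

```text
scene blue [584. 142.] 159 [0.8266 0.5803]
scene blue [425. 156.] 256 [0.5738 0.2467]
side blue [216. 158.] 332 [ 0.9286 -0.2339]
side blue [344. 196.] 132 [ 0.4746 -0.1415]
side blue [248. 276.] 460 [0.5717 0.2476]
```

View pics/s8z.png

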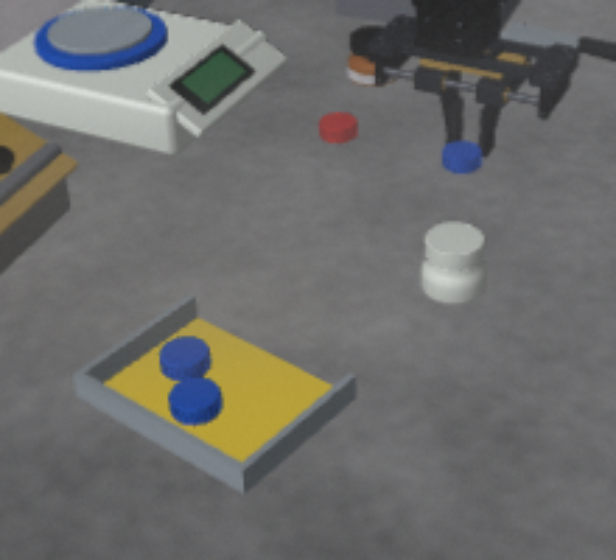

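Lateral clearance to the white jar is only about 10 mm, so I'll drift 10 mm away from it during this stretch.

jog_arm:
  moves:
    - [0.43,-0.005,-0.001,0,0,0,0]
    - [0.43,-0.01,-0.002,0,0,0,0]
    - [0.43,-0.015,-0.003,0,0,0,0]
    - [0.43,-0.02,-0.004,0,0,0,0]
    - [0.43,-0.025,-0.005,0,0,0,0]
    - [0.43,-0.03,-0.006,0,0,0,0]
    - [0.43,-0.035,-0.007,0,0,0,0]
    - [0.43,-0.04,-0.008,0,0,0,0]
    - [0.43,-0.045,-0.009,0,0,0,0]
    - [0.43,-0.05,-0.01,0,0,0,0]

```text
time_s: 21.02
tcp_pos: [0.4871, -0.1142, 0.0055]
ee_rot: [[-0.079, -0.997, -0.0], [-0.997, 0.079, -0.0], [0.0, 0.0, -1.0]]
wrist_force: [0.4, 0.4, 0.5]
gripper_width: 0.283
```

jog_arm:
  moves:
    - [0.43,-0.005,0,0,0,0,0]
    - [0.43,-0.01,0,0,0,0,0]
    - [0.43,-0.015,0,0,0,0,0]
    - [0.43,-0.02,0,0,0,0,0]
    - [0.43,-0.025,0,0,0,0,0]
    - [0.43,-0.03,0,0,0,0,0]
    - [0.43,-0.035,0,0,0,0,0]
    - [0.43,-0.04,0,0,0,0,0]
    - [0.43,-0.045,0,0,0,0,0]
    - [0.43,-0.05,0,0,0,0,0]

```text
time_s: 21.85
tcp_pos: [0.491, -0.0644, 0.0055]
ee_rot: [[-0.079, -0.997, -0.0], [-0.997, 0.079, -0.0], [0.0, 0.0, -1.0]]
wrist_force: [-0.7, -0.3, -0.3]
gripper_width: 0.286
```

Run:
```python
from h import *
c=grab('side','s9.png');f=c['frame'];cv2.imwrite('pics/s9z.png',cv2.resize(f[140:340,180:400,::-1],None,fx=2.8,fy=2.8));look(('scene','side',),('blue',))
```

```text
scene blue [584. 142.] 157 [0.8269 0.5804]
scene blue [425. 156.] 256 [0.5738 0.2467]
side blue [216. 158.] 331 [ 0.9284 -0.2342]
side blue [326. 213.] 151 [ 0.4926 -0.0423]
side blue [247. 276.] 456 [0.5719 0.2476]
```

View pics/s9z.png

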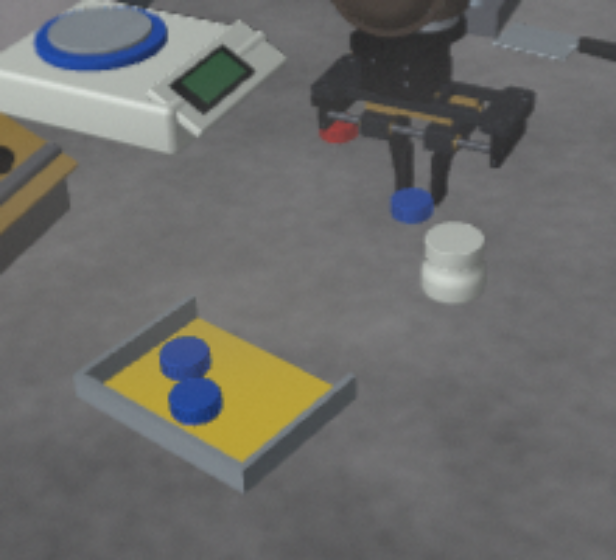

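Run:
```python
from h import *
c=capture('side')
for z in (.05,.06,.0755,.09): print(z,cast(c,[(180+500/2.8,140+160/2.8),(180+515/2.8,140+130/2.8)],z)[:,:2].round(4).tolist())
print(cast(c,[(180+454/2.8,140+240/2.8)],.05))
```

```text
0.05 [[0.4187, -0.0787], [0.4202, -0.1369]]
0.06 [[0.4145, -0.0624], [0.416, -0.1197]]
0.0755 [[0.4081, -0.0372], [0.4096, -0.093]]
0.09 [[0.4021, -0.0135], [0.4035, -0.068]]
[[0.41984517 0.05859086 0.05      ]]
```

The gripper body's lower edge casts to about z 0.08, well above the 0.05 m jar. I'll continue.

jog_arm:
  moves:
    - [0.43,-0.005,0,0,0,0,0]
    - [0.43,-0.01,0,0,0,0,0]
    - [0.43,-0.015,0,0,0,0,0]
    - [0.43,-0.02,0,0,0,0,0]
    - [0.43,-0.025,0,0,0,0,0]
    - [0.43,-0.03,0,0,0,0,0]
    - [0.43,-0.035,0,0,0,0,0]
    - [0.43,-0.04,0,0,0,0,0]
    - [0.43,-0.045,0,0,0,0,0]
    - [0.43,-0.05,0,0,0,0,0]

```text
time_s: 22.88
tcp_pos: [0.4949, -0.0145, 0.0055]
ee_rot: [[-0.079, -0.997, -0.0], [-0.997, 0.079, -0.0], [0.0, 0.0, -1.0]]
wrist_force: [-0.2, -0.3, -0.1]
gripper_width: 0.286
```

jog_arm:
  moves:
    - [0.43,-0.005,0,0,0,0,0]
    - [0.43,-0.01,0,0,0,0,0]
    - [0.43,-0.015,0,0,0,0,0]
    - [0.43,-0.02,0,0,0,0,0]
    - [0.43,-0.025,0,0,0,0,0]
    - [0.43,-0.03,0,0,0,0,0]
    - [0.43,-0.035,0,0,0,0,0]
    - [0.43,-0.04,0,0,0,0,0]
    - [0.43,-0.045,0,0,0,0,0]
    - [0.43,-0.05,0,0,0,0,0]

```text
time_s: 23.72
tcp_pos: [0.4989, 0.0353, 0.0056]
ee_rot: [[-0.079, -0.997, -0.0], [-0.997, 0.079, -0.0], [0.0, 0.0, -1.0]]
wrist_force: [-0.0, 1.3, -0.3]
gripper_width: 0.286
```

jog_arm:
  moves:
    - [0.43,-0.005,0,0,0,0,0]
    - [0.43,-0.01,0,0,0,0,0]
    - [0.43,-0.015,0,0,0,0,0]
    - [0.43,-0.02,0,0,0,0,0]
    - [0.43,-0.025,0,0,0,0,0]
    - [0.43,-0.03,0,0,0,0,0]
    - [0.43,-0.035,0,0,0,0,0]
    - [0.43,-0.04,0,0,0,0,0]
    - [0.43,-0.045,0,0,0,0,0]
    - [0.43,-0.05,0,0,0,0,0]

```text
time_s: 24.55
tcp_pos: [0.5028, 0.0852, 0.0055]
ee_rot: [[-0.079, -0.997, 0.0], [-0.997, 0.079, -0.0], [0.0, -0.0, -1.0]]
wrist_force: [-0.1, -0.6, 0.8]
gripper_width: 0.287
```

Run:
```python
from h import *
c=grab('side','s10.png');f=c['frame'];cv2.imwrite('pics/s10z.png',cv2.resize(f[140:340,180:400,::-1],None,fx=2.8,fy=2.8));look(('scene','side',),('blue',))
```

```text
scene blue [584. 142.] 156 [0.8266 0.5805]
scene blue [425. 156.] 258 [0.5738 0.2467]
side blue [216. 158.] 330 [ 0.9286 -0.234 ]
side blue [300. 245.] 184 [0.5055 0.1072]
side blue [248. 276.] 460 [0.5717 0.2476]
```

View pics/s10z.png

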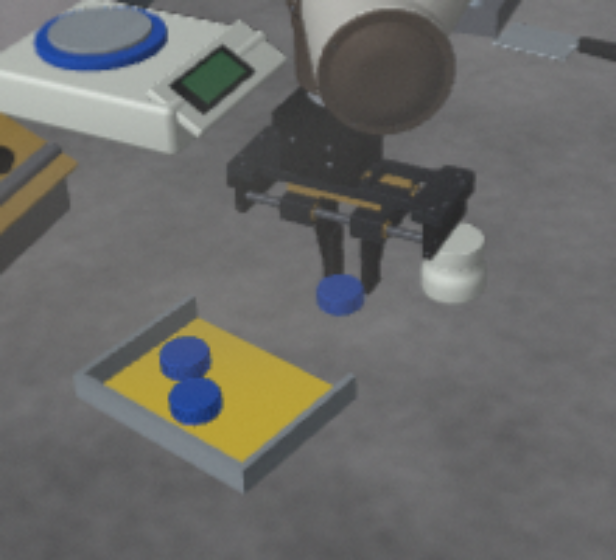

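The cap is past the jar, which hasn't moved, and heads for the right lane at (300,245).

jog_arm:
  moves:
    - [0.43,-0.005,0,0,0,0,0]
    - [0.43,-0.01,0.001,0,0,0,0]
    - [0.43,-0.015,0.001,0,0,0,0]
    - [0.43,-0.02,0.002,0,0,0,0]
    - [0.43,-0.025,0.002,0,0,0,0]
    - [0.43,-0.03,0.003,0,0,0,0]
    - [0.43,-0.035,0.003,0,0,0,0]
    - [0.43,-0.04,0.004,0,0,0,0]
    - [0.43,-0.045,0.004,0,0,0,0]
    - [0.43,-0.05,0.005,0,0,0,0]

```text
time_s: 25.53
tcp_pos: [0.5019, 0.1355, 0.0056]
ee_rot: [[-0.079, -0.997, 0.0], [-0.997, 0.079, 0.0], [-0.0, -0.0, -1.0]]
wrist_force: [0.4, -0.0, -0.0]
gripper_width: 0.283
```

jog_arm:
  moves:
    - [0.43,-0.005,0,0,0,0,0]
    - [0.43,-0.01,0,0,0,0,0]
    - [0.43,-0.015,0,0,0,0,0]
    - [0.43,-0.02,0,0,0,0,0]
    - [0.43,-0.025,0,0,0,0,0]
    - [0.43,-0.03,0,0,0,0,0]
    - [0.43,-0.035,0,0,0,0,0]
    - [0.43,-0.04,0,0,0,0,0]
    - [0.43,-0.043,0,0,0,0,0]
    - [0.43,-0.045,0,0,0,0,0]

```text
time_s: 26.37
tcp_pos: [0.5054, 0.1803, 0.0055]
ee_rot: [[-0.079, -0.997, 0.0], [-0.997, 0.079, 0.0], [-0.0, -0.0, -1.0]]
wrist_force: [0.9, -0.0, 0.6]
gripper_width: 0.285
```

Run:
```python
from h import *
c=grab('side','s11.png');f=c['frame'];cv2.imwrite('pics/s11z.png',cv2.resize(f[190:330,180:340,::-1],None,fx=4,fy=4));look(('scene','side',),('blue',))
```

```text
scene blue [584. 142.] 156 [0.8266 0.5805]
scene blue [426. 157.] 223 [0.5782 0.2427]
side blue [216. 158.] 331 [ 0.9287 -0.2336]
side blue [248. 276.] 461 [0.5717 0.2476]
side blue [284. 269.] 229 [0.5066 0.2018]
```

View pics/s11z.png

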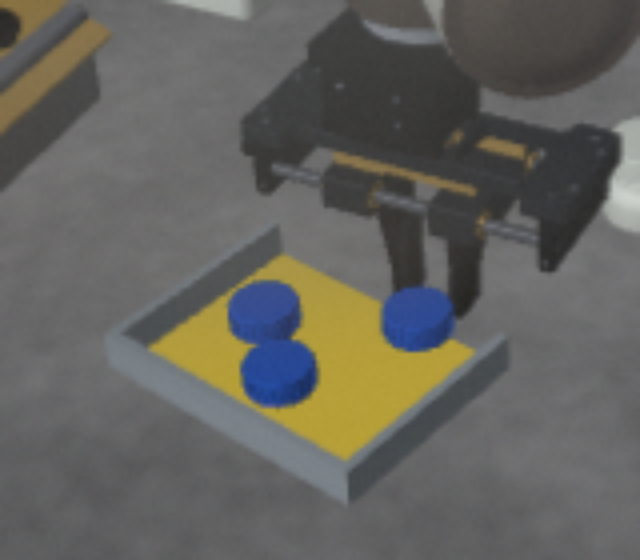

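jog_arm:
  moves:
    - [0.43,-0.005,0,0,0,0,0]
    - [0.43,-0.01,0,0,0,0,0]
    - [0.43,-0.015,0,0,0,0,0]
    - [0.43,-0.02,0,0,0,0,0]
    - [0.43,-0.025,0,0,0,0,0]
    - [0.43,-0.03,0,0,0,0,0]
    - [0.43,-0.035,0,0,0,0,0]
    - [0.43,-0.04,0,0,0,0,0]
    - [0.43,-0.044,0,0,0,0,0]
    - [0.43,-0.046,0,0,0,0,0]

```text
time_s: 27.35
tcp_pos: [0.5091, 0.2263, 0.0056]
ee_rot: [[-0.078, -0.997, 0.0], [-0.997, 0.078, 0.0], [-0.0, -0.0, -1.0]]
wrist_force: [0.7, 0.4, -0.5]
gripper_width: 0.281
```

jog_arm:
  moves:
    - [0.43,0.004,0,0,0,0,0]
    - [0.43,0.014,0,0,0,0,0]
    - [0.43,0.03,0,0,0,0,0]
    - [0.43,0.045,0,-0.025,0,0,0]
    - [0.43,0.055,0,-0.06,0,0,0]
    - [0.43,0.07,0,-0.1,0,0,0]
    - [0.43,0.1,0,-0.135,0,0,0]
    - [0.43,0.14,0,-0.15,0,0,0]
    - [0.43,0.17,0,-0.15,0,0,0]
    - [0.43,0.18,0,-0.15,0,0,0]

```text
time_s: 28.18
tcp_pos: [0.4932, 0.0416, 0.1572]
ee_rot: [[-0.083, -0.997, 0.002], [-0.997, 0.083, 0.001], [-0.001, -0.001, -1.0]]
wrist_force: [0.2, -1.3, -1.0]
gripper_width: 0.29
```

Run:
```python
from h import *
c=grab('side','s12.png');f=c['frame'];a=cv2.resize(f[140:340,180:400,::-1],None,fx=2.8,fy=2.8);cv2.imwrite('pics/s12z.png',a)
c=grab('scene','c12.png');f=c['frame'];cv2.imwrite('pics/c12z.png',cv2.resize(f[90:320,230:480,::-1],None,fx=2.6,fy=2.6))
look(('scene','side',),('blue','red'))
```

```text
scene blue [584. 142.] 158 [0.8267 0.5803]
scene blue [407. 143.] 109 [0.5108 0.25  ]
scene blue [426. 156.] 257 [0.5738 0.2468]
scene red [323. 254.] 225 [ 0.6102 -0.1544]
side blue [216. 158.] 332 [ 0.9285 -0.2341]
side blue [248. 276.] 460 [0.5717 0.2476]
side blue [274. 282.] 245 [0.5105 0.2485]
```

View pics/s12z.png

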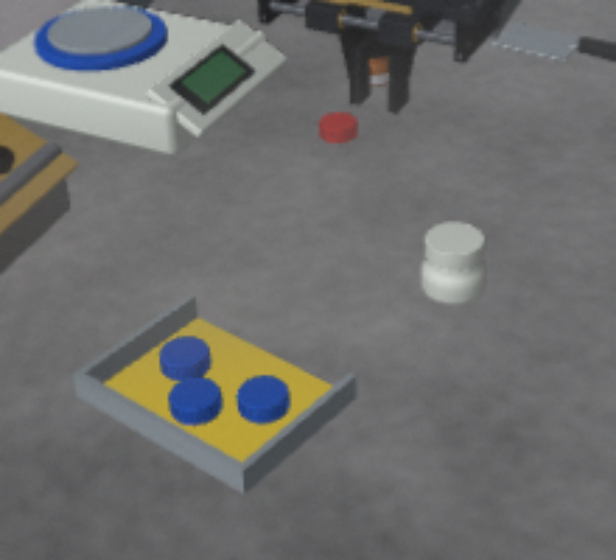

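View pics/c12z.png

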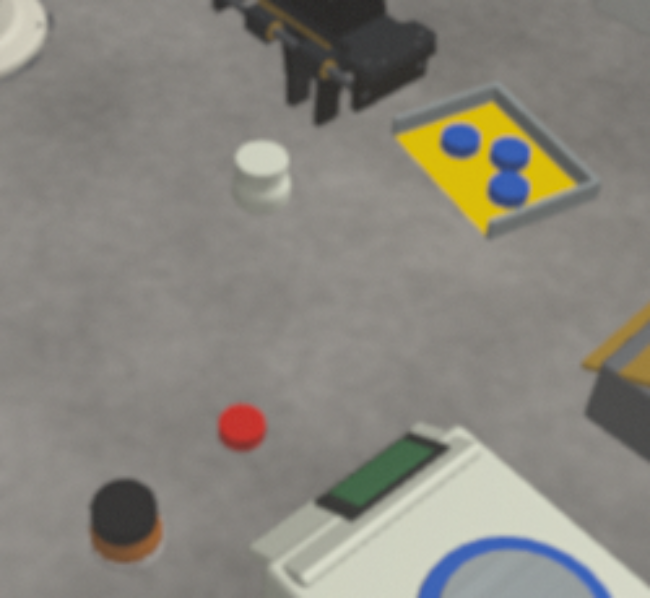

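Both views show all three caps flat and wholly inside the yellow area. Scene pixels are (407,143) for C and about (426,156) for A and B together. The red cap and jars are where they started, and the fingers are clear. I'll hand in.

Run:
```python
from h import *
print(finish_job())
```

```text
the job is handed in; nothing more can be done
None
```

I pushed all three blue caps into the catch bay, one at a time at about 60 mm/s, and handed the job in at about 28 s of the 72 s allowed. The cap nestled against the two part-open fingertips (25 mm gap, 38 mm cap), so nothing was gripped or lifted.

**Caps in the bay:** after the gripper backed away, the scene and side views both showed the caps flat and wholly on the yellow area. By my measurements they sit more than 20 mm inside the mouth and don't touch the fence or each other.

**Things to leave alone:** the red cap measured the same before and after, at (0.610, -0.154). The two jars looked unmoved in the pictures. The scraper was only partly in the last zoomed side view and was not measured again, though the arm never came near it.

**Forces:** wrist force readings at the end of each move stayed at about 2 N or less.

**Disagreements:** the two cameras differed by 2 to 4 mm on cap positions, so I used averages. My red colour mask did not pick up the red cap in the side camera, so its before-and-after check comes from the scene camera alone.

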